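# Mount the grinding drum under the dust hood

## Task

Lift the grinder's clear dust hood open until it rests back on its stop, then mount the tall grinding drum, slotted foot down, on the upright spindle and turn it until its foot drops over the spindle's cross pin and it sits fully home. Do it gently, without forcing or dropping it, leave the hood open and the drum released, and leave the other things on the bench where they are.

Things in the scene. Friction and masses are not known exactly. Their poses are not given: they have to be found in the camera images.
- drum: Tall grinding drum, aluminium spool 90 mm high with a rough grey band, 0.6 kg, standing upright. Origin: centre of its underside; z its axis, up. Foot (0 to 16 mm): square block 68 x 68 mm with a cross of two slots 12 mm wide, 16 mm deep, along the drum's x and y axes (four-fold; dark notches on the top flange mark them). Flanges 100 mm across, at 16-22 and 50-56 mm. Bore 21 mm, right through.
- drum_boss (a point): Middle of the drum's round grip boss on top of it, 40 mm diameter, 56 to 90 mm above the underside; this point is on the axis at 73 mm. Axes as the drum's.
- short_drum: Another drum that is not wanted: 55 mm high, flanges 90 mm in diameter, boss of 44 mm diameter, flat foot without slots. Origin: centre of its underside, z up. The two drums stand on either side of the machine and may be either way round.
- machine: The bench grinder: a dark grey square tub, 190 x 190 mm, rim 110 mm above the bench, walls 6 mm, inner floor at 45 mm, fixed to the bench. Origin: centre of its underside; -x is its front (hood handle), +x its hinge side.
- seat (a point): On the spindle's axis mid-tub, on the steel shoulder (64 mm across, 53 mm above the bench) where the drum's foot sits when home; axes as the machine's. A cross pin 8 mm thick, 62 mm long goes through the spindle, its top 11 mm above this point. Its direction differs every time and is not reported; the spindle is stiff to turn. If the slots miss the pin the drum stands 11 mm too high.
- spindle_tip (a point): Tip of the upright steel spindle, 65 mm above the seat; 18 mm diameter, tapered to 8 mm over the last 12 mm. Fixed to the machine, axes as the machine's.
- hood (a joint): Angle of the clear hood about its hinge: 0 shut, grows as it lifts, rests on its stop at 1.8 rad. Past about 1.3 rad it falls back on the stop by itself, below that it falls shut. The shut hood is 46 mm high above the tub's rim, 190 x 190 mm, with a duct stub 22 mm high on top; 0.45 kg.
- hood_handle (a point): Middle of the hood's handle, a round steel bar, 10 mm thick and 120 mm long between its two legs, parallel to the hinge, 45 mm in front of the hood's front face, 144 mm above the bench when shut. Moves with the hood; axes as the hood's (y along the bar).
- hood_hinge (a point): Middle of the hood's hinge line, on the rim at the machine's +x side, 110 mm above the bench; the line runs along this point's y axis. The handle bar goes round it at 237 mm radius.
- jar: Glass jar, 60 mm diameter, 85 mm high; bystander. Origin: centre of underside.
- bowl: White bowl, 120 mm diameter, 50 mm high; bystander. Origin: centre of underside.
- stone: Flat rubbing stone 100 x 45 x 25 mm; bystander. Origin: centre of underside.
- spanner: Steel spanner lying flat; bystander. Origin: under its middle.
- mug: Blue mug, 76 mm diameter, 85 mm high, with a handle; bystander. Origin: centre of underside.
- cone: White ceramic glaze-test cone, 56 mm diameter, 75 mm high; bystander. Origin: centre of underside.

How it is judged:
By the outcome, as a careful person would: the job done as asked, in the order asked, and still so for the second after the job is handed in, with the robot touching nothing.
It also fails if it takes over 70 s, if anything falls off the work surface, if the arm or the gripper's body presses on something with over 40 N, if the wrist force passes 120 N, or if a joint passes its speed limit or range.

## Robot

A 7-joint arm with a two-finger parallel gripper is mounted at the origin on the work surface. World frame = base frame: x ahead of the robot, y to its left, z up, the work surface at z = 0. Lengths are in m, angles in degrees, forces in N, time in s.
With the tool pointing down it reaches from about 0.425 to 0.875 m from the base axis. Payload 4.7 kg.
Tool frame: the origin (TCP) lies at the centre of the arm's flange, where the gripper is bolted on; the fingertips stand 182 mm ahead of it and the grasp point (between the pads) lies 164 mm ahead of it (env.grip_depth is the distance from the TCP to the grasp point, in m); z points along the fingers, y is the line along which they close (so a half turn about z gives the same grasp; the last joint's range is limited). The gripper opens to 87 mm and grips with 3 to 60 N. Pads are 19 mm wide; open, the fingers measure 117 mm over their backs; the gripper's body (75 mm by 190 mm) begins 51 mm behind the grasp point.
Start: joints at [0.808, 18.392, -4.016, 83.108, 1.295, 78.541, -3.26], TCP at [0.65, -0, 0.405] pointing down, gripper open.
Joint ranges: [-163.93, 163.93], [-17.29, 119.83], [-79.2, 71.16], [3.27, 140.29], [-89.18, 269.18], [5.43, 117.66], [-154.24, 154.24]. Speed limits (degrees/s): [147.25, 147.25, 180, 180, 180, 180, 180].

## Interface

Orientations are given as [roll, pitch, yaw] about the fixed x, y, z axes, in that order (R = Rz(yaw) Ry(pitch) Rx(roll)).
In Python, from cell import env gives the robot as it stands. The module is installed in compiled form; this text tells all that it offers.
- The arm moves only by the tool send_rows, never from a script. Its arguments are lists of equal length, an entry for each row: "xyz": the shift along the tool's x, y, z in m, a list of three; "rotation": the turn, a rotation vector about the tool's x, y, z in rad, a list of three; "jaw": the opening, from 0 (shut) to 1 (fully open). A call has 1 to 20 rows; each row shifts and turns the commanded pose from where the row before left it, along the tool's axes as they then stand; what a row does not reach is not made up. A row lasts 1/10 s, in which the tool goes at most 50 mm and 8.59 degrees, less where a joint would pass 70% of its speed; a pose out of reach is approached as far as the arm can. A call is refused whole if a number of a shift passes 0.05 or a number of a turn 0.15, either way. A call with a gripper value outside its range is refused whole. The fingers move at their own pace and stop on an object; "newtons" is the grip in N (left out, the last holds). Time passes only in rows, so rows that do not move let the fingers close. It gives the time, the measured TCP pose, the force, the opening and the grip force at its end, in the units of the state.
- env.get_obs(): the state, without advancing time (a new reading comes with each control period).
- env.read_camera(name): name is "scene" or "side" or "wrist"; returns a dict with "image" (480x640x3 uint8, blue, green, red), "fx", "fy", "cx", "cy" (pixels), "R" (3x3) and "t" (3): a world point X has camera coordinates R X + t. Camera axes: x right, y down, z forward; pixel columns grow to the right and rows downward; lengths in m; the calibration is good to about 2 mm. A picture is of the moment at which its call begins. There is no depth.
- env.sign_off(): hands the job in; it is judged then, once.
The state is a dict: "time_s": time; "qpos": joint angles; "joint_velocities": joint speeds; "effort": joint torques, N m; "tool_pos": TCP position; "tool_rot": TCP orientation; "force": force on the tool from outside, world axes, zero at the start; "wrist_torque": the same for the moment, N m; "grip_width": finger opening in m; "grasp_force": force on a finger pad.
Only numpy, scipy, OpenCV 4.12 (cv2) and the standard library are available. Lean on these libraries where they do the work, as an engineer would, in place of code of your own. Each camera call takes 0.05 s, during which the arm holds its last target. There are 200 camera calls.

## Working session

There is one attempt and no reset: what is moved stays moved. The work goes in short steps, Python scripts to look and compute and a tool call to move; the robot and the scene stay as the last step left them, time stands still between calls to the robot, and variables do not carry over. Pictures are saved under pics/ and viewed, at most 10 in all, crops included, and the job is handed in when it is done.

Besides the shell and the picture viewer there is one more tool, called after "Call:" as name(argument=value, ...), one argument or row to a line, values as JSON. send_rows: Moves the arm, as the interface text tells. Its arguments: {"type":"object","properties":{"xyz":{"type":"array"},"rotation":{"type":"array"},"jaw":{"type":"array"},"newtons":{"type":"number"}},"required":["xyz","rotation","jaw"]}

```bash
mkdir -p pics; cat > h.py <<'E'
from cell import env
import cv2, numpy as np
def snap(n,f):
    c=env.read_camera(n); cv2.imwrite(f'pics/{f}.png',c['image']); np.savez(f'pics/{f}.npz',**{k:np.asarray(c[k]) for k in ('fx','fy','cx','cy','R','t')},image=c['image']); return c
def load(f): return np.load(f'pics/{f}.npz')
def at_z(c,u,v,z):
    d=c['R'].T@np.array([(u-c['cx'])/c['fx'],(v-c['cy'])/c['fy'],1]); o=-c['R'].T@c['t']
    return o+d*(z-o[2])/d[2]
def proj(c,X):
    p=c['R']@np.asarray(X,float)+c['t']; return np.array([c['fx']*p[0]/p[2]+c['cx'],c['fy']*p[1]/p[2]+c['cy']])
def tri(cs,uvs):
    A=[];b=[]
    for c,(u,v) in zip(cs,uvs):
        d=c['R'].T@np.array([(u-c['cx'])/c['fx'],(v-c['cy'])/c['fy'],1]);d/=np.linalg.norm(d);o=-c['R'].T@c['t']
        P=np.eye(3)-np.outer(d,d);A.append(P);b.append(P@o)
    return np.linalg.lstsq(np.vstack(A),np.hstack(b),rcond=None)[0]
E
python3 - <<'E'
from h import *
for n in ('scene','side','wrist'):
    c=snap(n,n+'0'); print(n,-c['R'].T@c['t'],c['R'][2])
o=env.get_obs();print(o)
E
```

```text
scene [ 1.68020257 -0.20240805  0.82021538] [-0.83980052  0.12806571 -0.52757393]
side [0.42538505 0.87708816 1.17028573] [ 0.07317475 -0.65564849 -0.75151215]
wrist [0.64994128 0.0733982  0.38445777] [-0.00231245 -0.26926359 -0.96306374]
{'time_s': 0.15, 'qpos': array([ 0.80887532, 18.42809423, -4.01567483, 83.15913063,  1.29523566,
       78.54172051, -3.26031962]), 'joint_velocities': array([-0.05957724, -0.11021732,  0.07979004, -0.12906238,  0.03969782,
        0.03520352, -0.07561965]), 'effort': array([ 2.16972071e-04, -4.91794288e+01, -4.04079035e-01, -3.12878716e+01,
       -6.39387709e-02,  4.04033612e-02,  9.90178205e-05]), 'tool_pos': array([ 6.49840729e-01, -4.21901752e-05,  4.03923812e-01]), 'tool_rot': array([-1.79916287e+02,  5.33162504e-03,  9.00003917e+01]), 'force': array([-0.33275353, -0.83534379, -0.38986724]), 'wrist_torque': array([ 0.00739709, -0.07334232,  0.01975338]), 'grasp_force': 0.0, 'grip_width': 0.08659083014335003}
```

View pics/scene0.png

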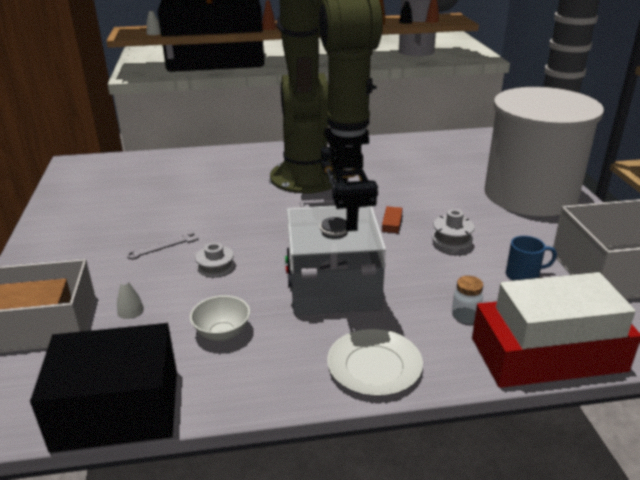

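View pics/side0.png

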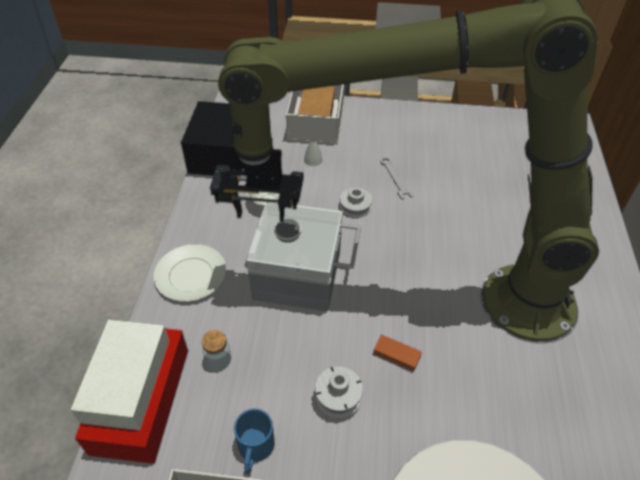

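The scene view shows the machine at about (335,258), the tall drum at (453,230) and the short drum at (214,258). In the side view the tall drum, with its notches, is at (338,390) and the handle bar at (352,245). The stone, jar and mug stand near the drum.

```bash
python3 - <<'E'
from h import *
a=load('side0')['image'];b=load('scene0')['image']
r=lambda im,x,y,w,h:cv2.resize(im[y:y+h,x:x+w],(400,300),interpolation=cv2.INTER_CUBIC)
cv2.imwrite('pics/c1.png',np.vstack([np.hstack([r(a,240,195,133,100),r(a,288,350,100,75)]),np.hstack([r(b,265,195,160,120),r(b,410,195,80,60)])]))
E
```

```text
(no output)
```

View pics/c1.png

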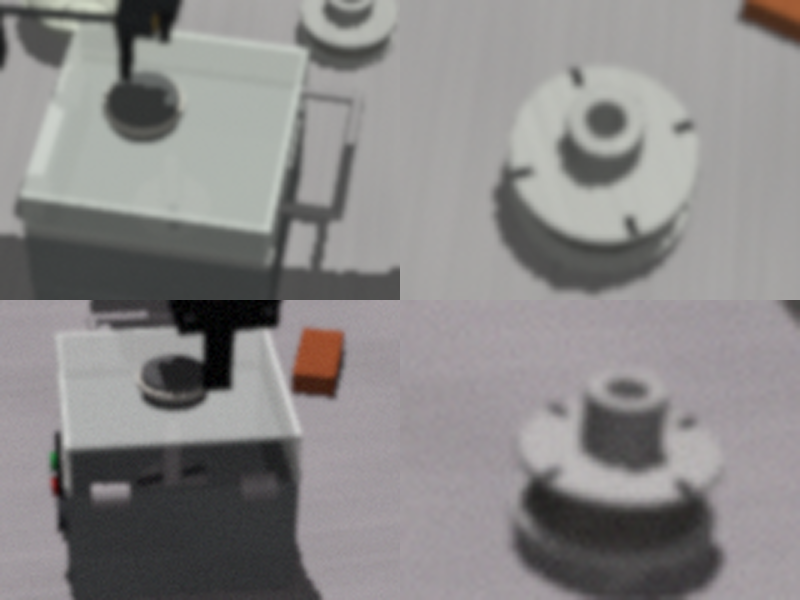

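View pics/wrist0.png

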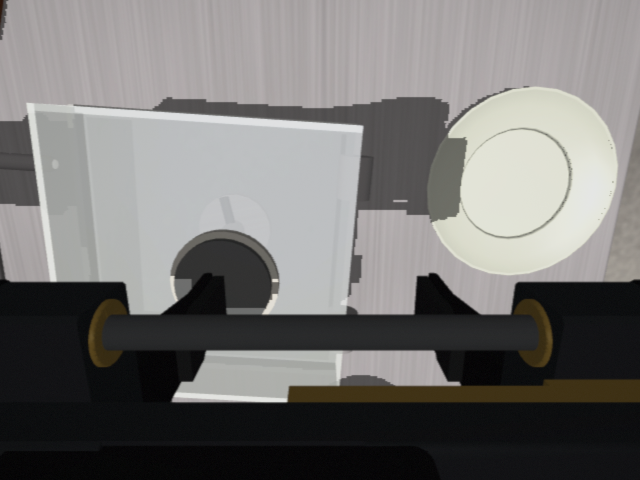

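The hood top edges, the drum's boss and its four notches are clear in the crops. The wrist view shows the spindle and a pin streak through the hood near (228,208). Next I fit the poses.

```bash
python3 - <<'E'
from h import *
S=load('side0');C=load('scene0');W=load('wrist0');np.set_printoptions(precision=4,suppress=True)
for n,c,uv in(('side',S,[(342.4,211.7),(330.4,272.3),(247.3,263.3),(266.6,206.7)]),('scene',C,[(287.8,209),(371,208.2),(385,249.4),(291,255)]),('wrist',W,[(30,104),(362,127)])):
    P=[at_z(c,*p,.156) for p in uv]
    print(n,np.array(P)[:,:2].tolist(),'mean',np.mean(P,0)[:2])
    print([ (np.linalg.norm(P[i]-P[i-1]).round(4),np.degrees(np.arctan2(*(P[i]-P[i-1])[1::-1])).round(1)) for i in range(len(P))])
print('boss',at_z(S,339.25,379.5,.09),at_z(C,455.4,212.6,.09),tri([S,C],[(339.25,379.5),(455.4,212.6)]))
N=np.array([at_z(S,*p,.056) for p in[(332.25,369),(358.75,381.75),(318.5,393.25),(345.75,406.5)]])
print(N,N.mean(0)); d=N-N.mean(0);print(np.degrees(np.arctan2(d[:,1],d[:,0])),np.linalg.norm(d,axis=1))
E
```

```text
side [[0.4693133709023926, -0.09732434519428057], [0.47979931625882655, 0.09018603517223922], [0.6664694540262247, 0.08695382939193774], [0.6538107318511377, -0.09206094433228473]] mean [ 0.5673 -0.0031]
[(np.float64(0.1846), np.float64(-178.4)), (np.float64(0.1878), np.float64(86.8)), (np.float64(0.1867), np.float64(-1.0)), (np.float64(0.1795), np.float64(-94.0))]
scene [[0.47427899805078644, -0.09822475019513555], [0.502240974789395, 0.08614665936321386], [0.6743179070326926, 0.07597674218052436], [0.663189639058331, -0.11218270011082859]] mean [ 0.5785 -0.0121]
[(np.float64(0.1894), np.float64(175.8)), (np.float64(0.1865), np.float64(81.4)), (np.float64(0.1724), np.float64(-3.4)), (np.float64(0.1885), np.float64(-93.4))]
wrist [[0.4857057994006006, 0.08650442947803844], [0.6734550852849244, 0.0740267039751817]] mean [0.5796 0.0803]
[(np.float64(0.1882), np.float64(176.2)), (np.float64(0.1882), np.float64(-3.8))]
boss [0.4382 0.3113 0.09  ] [0.4416 0.3117 0.09  ] [0.4388 0.3118 0.0891]
[[0.4556 0.2709 0.056 ]
 [0.3976 0.2938 0.056 ]
 [0.4784 0.3295 0.056 ]
 [0.4201 0.3518 0.056 ]] [0.4379 0.3115 0.056 ]
[ -66.5269 -156.3308   23.9986  113.7944] [0.0443 0.044  0.0443 0.044 ]
```

Call:
send_rows(
  xyz=[
    [0,-0.02,0],
    [0,-0.025,0],
    [0,-0.025,0],
    [0,-0.025,0],
    [0,-0.025,0],
    [0,-0.025,0],
    [0,-0.025,0],
    [0,-0.02,0],
    [0,-0.015,0],
    [0,0,0],
  ],
  rotation=[
    [0,0,0],
    [0,0,0],
    [0,0,0],
    [0,0,0],
    [0,0,0],
    [0,0,0],
    [0,0,0],
    [0,0,0],
    [0,0,0.066],
    [0,0,0],
  ],
  jaw=[0.5,0.5,0.5,0.5,0.5,0.5,0.5,0.5,0.5,0.5],
  newtons=15,
)

```text
time_s: 1.15
tool_pos: [0.4436, -0.0, 0.4048]
tool_rot: [-180.0, 0.0, 86.2]
force: [0.3, 0.4, 0.2]
grip_width: 0.0433
grasp_force: 0.0
```

```bash
python3 - <<'E'
from h import *
w=snap('wrist','w1');s=snap('side','s1');o=env.get_obs();print(o['tool_pos'],o['tool_rot'])
yaw=np.radians(-3.8);R=np.array([[np.cos(yaw),-np.sin(yaw)],[np.sin(yaw),np.cos(yaw)]]);m=np.array([.5733,-.0145])
out=[]
for c,box in((w,(0,0,640,480)),(s,(240,190,133,100))):
    im=c['image'].copy()
    k=1 if box[2]==640 else 6
    im=cv2.resize(im,None,fx=k,fy=k,interpolation=cv2.INTER_CUBIC)
    for p in((-.14,-.06,.144),(-.14,.06,.144),(-.095,-.095,.156),(-.095,.095,.156),(.095,.095,.156),(.095,-.095,.156),(0,0,.118)):
        u=proj(c,[*(m+R@np.array(p[:2])),p[2]])*k
        cv2.drawMarker(im,tuple(int(v) for v in u),(0,0,255),cv2.MARKER_CROSS,8 if k==1 else 16,1)
    x,y,ww,h=[v*k for v in box]; out.append(cv2.resize(im[y:y+h,x:x+ww],(400,300)) if k==1 else cv2.resize(im[y:y+h,x:x+ww],(400,300)))
cv2.imwrite('pics/c2.png',cv2.resize(np.hstack(out),(800,300)))
E
```

```text
[ 4.45174467e-01 -4.57831747e-05  4.04937635e-01] [1.79939545e+02 2.37780228e-03 8.62904766e+01]
```

View pics/c2.png

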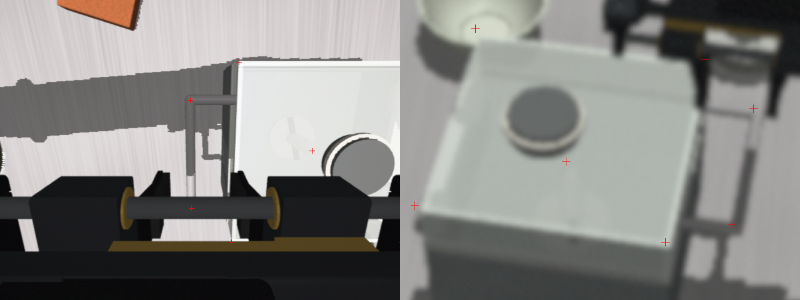

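The projected bar ends and hood corners coincide with the picture (bar end at (190,98), hood corner at (238,62)), so the pose is good. Now I lower over the bar and close.

Call:
send_rows(
  xyz=[
    [-0.004,-0.011,0.01],
    [0,0,0.02],
    [0,0,0.02],
    [0,0,0.02],
    [0,0,0.015],
    [0,0,0.011],
    [0,0,0],
    [0,0,0],
    [0,0,0],
    [0,0,0],
    [0,0,0],
    [0,0,0],
  ],
  rotation=[
    [0,0,0],
    [0,0,0],
    [0,0,0],
    [0,0,0],
    [0,0,0],
    [0,0,0],
    [0,0,0],
    [0,0,0],
    [0,0,0],
    [0,0,0],
    [0,0,0],
    [0,0,0],
  ],
  jaw=[0.5,0.5,0.5,0.5,0.5,0.5,0.5,0.0,0.0,0.0,0.0,0.0],
  newtons=10,
)

```text
time_s: 2.45
tool_pos: [0.4339, -0.0033, 0.3091]
tool_rot: [180.0, -0.0, 86.2]
force: [0.6, 0.4, 0.5]
grip_width: 0.0115
grasp_force: 0.0
```

```bash
python3 - <<'E'
import numpy as np
th=np.concatenate([[0],np.linspace(0.03,1.78,36)]);p=np.arctan2(.034,-.235)-th
y=.2374*np.cos(p);z=.2374*np.sin(p)
r=np.c_[np.zeros(36),np.diff(y),-np.diff(z)].round(4).tolist()
print(r[:18]);print(r[18:])
E
```

```text
[[0.0, 0.0011, -0.007], [0.0, 0.0023, -0.0116], [0.0, 0.0029, -0.0115], [0.0, 0.0035, -0.0113], [0.0, 0.0041, -0.0112], [0.0, 0.0046, -0.0109], [0.0, 0.0051, -0.0107], [0.0, 0.0057, -0.0104], [0.0, 0.0062, -0.0101], [0.0, 0.0067, -0.0098], [0.0, 0.0072, -0.0095], [0.0, 0.0076, -0.0091], [0.0, 0.0081, -0.0087], [0.0, 0.0085, -0.0083], [0.0, 0.0089, -0.0078], [0.0, 0.0093, -0.0074], [0.0, 0.0096, -0.0069], [0.0, 0.01, -0.0064]]
[[0.0, 0.0103, -0.0059], [0.0, 0.0106, -0.0054], [0.0, 0.0108, -0.0049], [0.0, 0.0111, -0.0043], [0.0, 0.0113, -0.0038], [0.0, 0.0114, -0.0032], [0.0, 0.0116, -0.0026], [0.0, 0.0117, -0.002], [0.0, 0.0118, -0.0014], [0.0, 0.0118, -0.0009], [0.0, 0.0119, -0.0003], [0.0, 0.0119, 0.0003], [0.0, 0.0118, 0.0009], [0.0, 0.0118, 0.0015], [0.0, 0.0117, 0.0021], [0.0, 0.0116, 0.0027], [0.0, 0.0114, 0.0033], [0.0, 0.0112, 0.0038]]
```

Call:
send_rows(
  xyz=[
    [0,0,0],
    [0,0,0],
    [0,0,0],
  ],
  rotation=[
    [0,0,0],
    [0,0,0],
    [0,0,0],
  ],
  jaw=[0,0,0],
)

```text
time_s: 2.75
tool_pos: [0.4335, -0.0033, 0.309]
tool_rot: [-179.9, 0.0, 86.2]
force: [-4.6, -0.4, 5.3]
grip_width: 0.0093
grasp_force: 10.0
```

The bar is held (9–10 mm at 10 N). I lift along the arc.

Call:
send_rows(
  xyz=[
    [0.0,0.0011,-0.007],
    [0.0,0.0023,-0.0116],
    [0.0,0.0029,-0.0115],
    [0.0,0.0035,-0.0113],
    [0.0,0.0041,-0.0112],
    [0.0,0.0046,-0.0109],
    [0.0,0.0051,-0.0107],
    [0.0,0.0057,-0.0104],
    [0.0,0.0062,-0.0101],
    [0.0,0.0067,-0.0098],
    [0.0,0.0072,-0.0095],
    [0.0,0.0076,-0.0091],
    [0.0,0.0081,-0.0087],
    [0.0,0.0085,-0.0083],
    [0.0,0.0089,-0.0078],
    [0.0,0.0093,-0.0074],
    [0.0,0.0096,-0.0069],
    [0.0,0.01,-0.0064],
  ],
  rotation=[
    [0,0,0],
    [0,0,0],
    [0,0,0],
    [0,0,0],
    [0,0,0],
    [0,0,0],
    [0,0,0],
    [0,0,0],
    [0,0,0],
    [0,0,0],
    [0,0,0],
    [0,0,0],
    [0,0,0],
    [0,0,0],
    [0,0,0],
    [0,0,0],
    [0,0,0],
    [0,0,0],
  ],
  jaw=[0,0,0,0,0,0,0,0,0,0,0,0,0,0,0,0,0,0],
)

```text
time_s: 4.55
tool_pos: [0.5451, -0.0106, 0.4807]
tool_rot: [179.8, -0.0, 86.2]
force: [-5.3, -0.2, 5.4]
grip_width: 0.0097
grasp_force: 10.0
```

Call:
send_rows(
  xyz=[
    [0.0,0.0103,-0.0059],
    [0.0,0.0106,-0.0054],
    [0.0,0.0108,-0.0049],
    [0.0,0.0111,-0.0043],
    [0.0,0.0113,-0.0038],
    [0.0,0.0114,-0.0032],
    [0.0,0.0116,-0.0026],
    [0.0,0.0117,-0.002],
    [0.0,0.0118,-0.0014],
    [0.0,0.0118,-0.0009],
    [0.0,0.0119,-0.0003],
    [0.0,0.0119,0.0003],
    [0.0,0.0118,0.0009],
    [0.0,0.0118,0.0015],
    [0.0,0.0117,0.0021],
    [0.0,0.0116,0.0027],
  ],
  rotation=[
    [0,0,0],
    [0,0,0],
    [0,0,0],
    [0,0,0],
    [0,0,0],
    [0,0,0],
    [0,0,0],
    [0,0,0],
    [0,0,0],
    [0,0,0],
    [0,0,0],
    [0,0,0],
    [0,0,0],
    [0,0,0],
    [0,0,0],
    [0,0,0],
  ],
  jaw=[0,0,0,0,0,0,0,0,0,0,0,0,0,0,0,0],
)

```text
time_s: 6.15
tool_pos: [0.7288, -0.0229, 0.5061]
tool_rot: [179.8, 0.0, 86.2]
force: [0.3, 0.3, -0.2]
grip_width: 0.0092
grasp_force: 10.0
```

Call:
send_rows(
  xyz=[
    [0.0,0.0105,0.003],
    [0.0,0.0105,0.0036],
    [0,0.003,0.001],
    [0,0,0],
  ],
  rotation=[
    [0,0,0],
    [0,0,0],
    [0,0,0],
    [0,0,0],
  ],
  jaw=[0,0,0,0],
)

```text
time_s: 6.55
tool_pos: [0.7524, -0.0245, 0.4982]
tool_rot: [179.8, 0.0, 86.2]
force: [1.6, -0.1, 1.9]
grip_width: 0.01
grasp_force: 10.0
```

Call:
send_rows(
  xyz=[
    [0,0,0],
    [0,0,0],
    [0,0,0],
    [0,0,-0.01],
    [0,0,-0.02],
    [0,0,-0.02],
    [0,-0.02,-0.01],
    [0,-0.03,0],
    [0,-0.03,0],
    [-0.01,-0.03,0.01],
    [-0.015,-0.03,0.03],
    [-0.015,-0.03,0.03],
    [0,-0.01,0.03],
    [0,0,0.03],
    [0,0,0],
  ],
  rotation=[
    [0,0,0],
    [0,0,0],
    [0,0,0],
    [0,0,0],
    [0,0,0],
    [0,0,0],
    [0,0,0],
    [0,0,0],
    [0,0,0],
    [0,0,0],
    [0,0,0],
    [0,0,0],
    [0,0,0],
    [0,0,0],
    [0,0,0],
  ],
  jaw=[0.4,0.4,0.4,0.4,0.4,0.5,0.5,0.7,0.7,0.9,1,1,1,1,1],
)

```text
time_s: 8.05
tool_pos: [0.5677, -0.0524, 0.4238]
tool_rot: [-179.6, 0.0, 86.2]
force: [-0.3, -0.2, -0.8]
grip_width: 0.0861
grasp_force: 0.0
```

```bash
python3 - <<'E'
from h import *
w=snap('wrist','w2');s=snap('scene','s2');o=env.get_obs();print(o['tool_pos'],o['tool_rot'],proj(w,[.5733,-.0145,.118]))
cv2.imwrite('pics/c3.png',np.hstack([cv2.resize(w['image'],(440,330)),s['image'][120:450,180:540]]))
E
```

```text
[ 0.569487   -0.05222337  0.42810439] [ 1.79974608e+02 -5.33004056e-04  8.62301170e+01] [326.93136652 177.4254103 ]
```

View pics/c3.png

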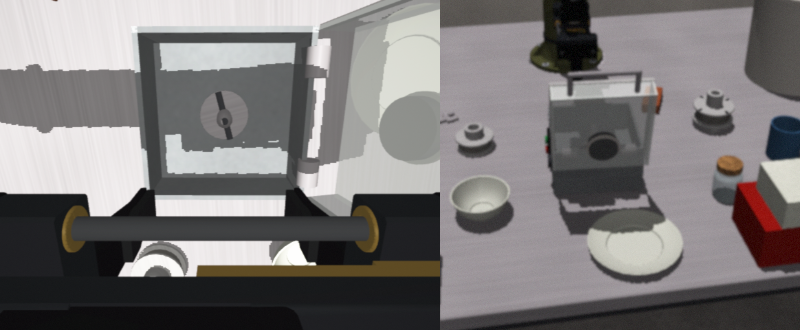

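The hood is open on its stop. The spindle tip is at about (326,176), where it was predicted, and the pin runs from about (318,135) to (333,200) in the full wrist picture. I enlarge that part.

```bash
python3 - <<'E'
from h import *
w=load('w2');im=w['image'][110:230,266:386]
cv2.imwrite('pics/c4.png',cv2.resize(im,(600,600),interpolation=cv2.INTER_CUBIC))
g=cv2.cvtColor(w['image'],cv2.COLOR_BGR2GRAY)
c=proj(w,[.5733,-.0145,.053]);print(c,g[110:230:8,266:386:6])
E
```

```text
[326.21791495 168.55438719] [[103 102 103 103 102 103 105 104 103 103 102 103 102 104 103 101 101 101
  101 101]
 [101 101 103 103 104 105 103 103 104 103 103 101 102 103 102 101 101 102
  101 100]
 [102 103 103 102 104 103 105 104 101 104 103 104 103 103 102 101 100 100
  101 100]
 [104 105 102 103 103 103 104 105  88  52 128 132 124 101 101 101 101 101
  100  99]
 [104 104 105 103 104 103 127 128  97  52 129 129 128 129 121 101 102 102
   99  99]
 [103 101 104 105 104 124 126 127 130  50 107 128 126 125 123 115 101  99
  101  99]
 [103 103 104 103 102 127 127 126 124  49  56 125 128 127 125 125 101 100
  100 100]
 [104 103 104 105 108 123 125 129 127  93 100  92 126 122 124 125 100  99
  101 100]
 [103 102 105 103 105 122 127 124 114  99  50  93 116 123 125 126  99 100
  100  99]
 [104 103 103 103 103 125 127 126 125  83  80  82 127 127 123 121 100 100
   99 101]
 [103 102 103 104 103 103 127 128 127 125 104  50 123 124 123 101 101  98
   99 101]
 [103 102 103 103 103 102 101 104 126 126 124  50 101 101 101 101 101 100
  101 100]
 [104 103 102 103 102 102 101 102 102 100 100 100 101 100 100 107 100  99
   99 100]
 [104 103 103 103 102 101 101 101 196 151 117 117 117 197 193 110 117 118
  197 197]
 [215 215 214 213 213 212 210 210 209 210 206 202 206 206 209 208 208 203
  204 208]]
```

View pics/c4.png

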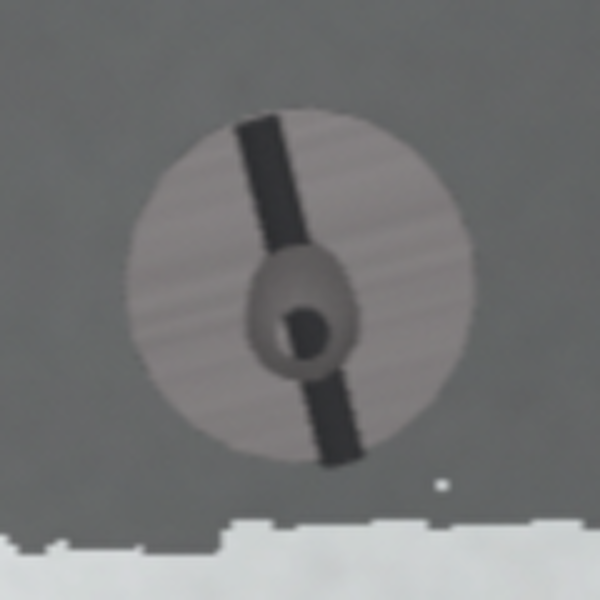

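The pin ends are at (317.4,134.4) and (334.4,202.4), the shoulder centre at (326.0,167.0) and the tip at (327.4,177.0).

```bash
python3 - <<'E'
from h import *
w=load('w2')
a=at_z(w,317.4,134.4,.064);b=at_z(w,334.4,202.4,.064);d=a-b
print(a,b,np.linalg.norm(d),(a+b)/2,np.degrees(np.arctan2(d[1],d[0])))
print('shoulder',at_z(w,326,167,.053),'tip',at_z(w,327.4,177,.118))
E
```

```text
[0.56752326 0.0160375  0.064     ] [ 0.57875701 -0.04392218  0.064     ] 0.06100295952377693 [ 0.57314014 -0.01394234  0.064     ] 100.61163348458322
shoulder [ 0.57318912 -0.01309719  0.053     ] tip [ 0.57366651 -0.01420851  0.118     ]
```

Call:
send_rows(
  xyz=[
    [0.02,-0.006,0],
    [0.04,-0.013,0],
    [0.04,-0.013,0],
    [0.04,-0.013,0],
    [0.04,-0.013,0],
    [0.04,-0.013,0],
    [0.04,-0.013,0],
    [0.04,-0.013,0],
    [0.036,-0.011,0],
    [0.02,-0.006,0],
    [0,0,0],
  ],
  rotation=[
    [0,0,0],
    [0,0,0],
    [0,0,0],
    [0,0,0],
    [0,0,0],
    [0,0,0],
    [0,0,0],
    [0,0,0],
    [0,0,0],
    [0,0,0],
    [0,0,-0.1],
  ],
  jaw=[1,1,1,1,1,1,1,1,1,1,1],
)

```text
time_s: 9.25
tool_pos: [0.4776, 0.3153, 0.4298]
tool_rot: [179.9, -0.2, 92.5]
force: [0.1, -0.2, 0.6]
grip_width: 0.087
grasp_force: 0.0
```

Call:
send_rows(
  xyz=[
    [0,0,0],
    [0,0,0],
    [0,0,0],
    [0,0,0],
    [0,0,0],
    [0,0,0],
    [0,0,0],
    [0,0,0],
    [0,0,0],
    [0,0,0],
    [0,0,0],
    [0,0,0],
    [0,0,0],
  ],
  rotation=[
    [0,0,-0.14],
    [0,0,-0.14],
    [0,0,-0.14],
    [0,0,-0.14],
    [0,0,-0.14],
    [0,0,-0.14],
    [0,0,-0.14],
    [0,0,-0.14],
    [0,0,-0.14],
    [0,0,-0.14],
    [0,0,-0.14],
    [0,0,-0.1],
    [0,0,0],
  ],
  jaw=[1,1,1,1,1,1,1,1,1,1,1,1,1],
)

```text
time_s: 10.55
tool_pos: [0.4797, 0.311, 0.4295]
tool_rot: [179.9, 0.2, -174.1]
force: [0.3, -0.0, 0.9]
grip_width: 0.0871
grasp_force: 0.0
```

```bash
python3 - <<'E'
from h import *
w=snap('wrist','w3');o=env.get_obs();print(o['tool_pos'],o['tool_rot'],o['qpos'])
u,v=proj(w,[.438,.3115,.09]);print(u,v)
x,y=int(u)-90,max(int(v)-90,0);print(x,y)
cv2.imwrite('pics/c5.png',cv2.resize(w['image'][y:y+180,x:x+180],(600,600),interpolation=cv2.INTER_CUBIC))
E
```

```text
[0.47965139 0.31087778 0.42913126] [ 1.79915424e+02  1.63252120e-01 -1.74217234e+02] [-11.22347033   9.84644261 -27.48279539  91.830741     4.62401515
  79.26626788  56.574749  ]
325.3214854230166 167.38160873574753
235 77
```

View pics/c5.png

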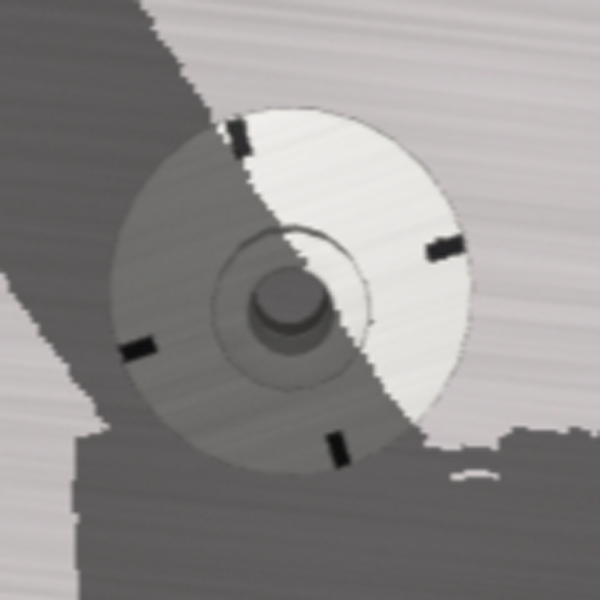

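The boss top centre is at (322.6,169.7), and the four notches are at the crop positions (239,138), (445,248), (338,450) and (138,349).

```bash
python3 - <<'E'
from h import *
w=load('w3')
print('boss',at_z(w,322.6,169.7,.09))
N=np.array([at_z(w,235+.3*a,77+.3*b,.056) for a,b in[(239,138),(445,248),(338,450),(138,349)]])
print(N.mean(0)); d=N-N.mean(0);a=np.degrees(np.arctan2(d[:,1],d[:,0]));print(a%90,(a%90).mean(),np.linalg.norm(d,axis=1))
D=at_z(w,322.6,169.7,.09);D=(D+N.mean(0))/2
y=np.radians(185.8);t=D[:2]-env.get_obs()['tool_pos'][:2]
print('tool move',t@[np.cos(y),np.sin(y)],t@[np.sin(y),-np.cos(y)])
E
```

```text
boss [0.44011457 0.30946778 0.09      ]
[0.44106521 0.30933624 0.056     ]
[23.75624304 23.97469336 23.81672875 23.91520962] 23.86571869352263 [0.04425984 0.04408579 0.04430551 0.04413241]
tool move 0.03901066485651513 0.002479193451865594
```

Call:
send_rows(
  xyz=[
    [0.019,0.001,0.02],
    [0.02,0.001,0.03],
    [0,0,0.03],
    [0,0,0.03],
    [0,0,0.025],
    [0,0,0.02],
    [0,0,0.015],
    [0,0,0.01],
    [0,0,0.005],
    [0,0,0],
    [0,0,0],
    [0,0,0],
    [0,0,0],
    [0,0,0],
    [0,0,0],
    [0,0,0],
    [0,0,0],
    [0,0,0],
  ],
  rotation=[
    [0,0,0],
    [0,0,0],
    [0,0,0],
    [0,0,0],
    [0,0,0],
    [0,0,0],
    [0,0,0],
    [0,0,0],
    [0,0,0],
    [0,0,0],
    [0,0,0],
    [0,0,0],
    [0,0,0],
    [0,0,0],
    [0,0,0],
    [0,0,0],
    [0,0,0],
    [0,0,0],
  ],
  jaw=[1,1,1,1,1,1,1,1,1,1,0.7,0.55,0.5,0.46,0.4,0.3,0.2,0.2],
  newtons=30,
)

```text
time_s: 12.4
tool_pos: [0.44, 0.3086, 0.242]
tool_rot: [180.0, 0.0, -174.1]
force: [-0.1, 1.1, -0.3]
grip_width: 0.0388
grasp_force: 30.0
```

Call:
send_rows(
  xyz=[
    [0,0,-0.005],
    [0,0,-0.015],
    [0,0,-0.025],
    [0,0,-0.03],
    [0,0,-0.03],
    [0,0,-0.03],
    [0,0,-0.02],
    [0,0,-0.005],
    [0,0,0],
    [0,0,0],
  ],
  rotation=[
    [0,0,0],
    [0,0,0],
    [0,0,0],
    [0,0,0],
    [0,0,0],
    [0,0,0.08],
    [0,0,0.08],
    [0,0,0.072],
    [0,0,0],
    [0,0,0],
  ],
  jaw=[0.2,0.2,0.2,0.2,0.2,0.2,0.2,0.2,0.2,0.2],
)

```text
time_s: 13.4
tool_pos: [0.4396, 0.3081, 0.4016]
tool_rot: [-179.9, -0.0, 172.7]
force: [-0.5, 0.0, -6.3]
grip_width: 0.0384
grasp_force: 30.0
```

Call:
send_rows(
  xyz=[
    [-0.008,-0.014,0],
    [-0.016,-0.028,0],
    [-0.018,-0.032,0],
    [-0.018,-0.032,0],
    [-0.018,-0.032,0],
    [-0.018,-0.032,0],
    [-0.018,-0.032,0],
    [-0.018,-0.032,0],
    [-0.018,-0.032,0],
    [-0.014,-0.022,0],
    [-0.008,-0.012,0],
    [-0.002,-0.003,0],
    [0,0,0],
    [0,0,0],
    [0,0,0],
  ],
  rotation=[
    [0,0,0],
    [0,0,0],
    [0,0,0],
    [0,0,0],
    [0,0,0],
    [0,0,0],
    [0,0,0],
    [0,0,0],
    [0,0,0],
    [0,0,0],
    [0,0,0],
    [0,0,0],
    [0,0,0],
    [0,0,0],
    [0,0,0],
  ],
  jaw=[0.2,0.2,0.2,0.2,0.2,0.2,0.2,0.2,0.2,0.2,0.2,0.2,0.2,0.2,0.2],
)

```text
time_s: 14.9
tool_pos: [0.5733, -0.0125, 0.4021]
tool_rot: [180.0, -0.0, 172.8]
force: [-0.1, -0.5, -6.6]
grip_width: 0.0389
grasp_force: 30.0
```

```bash
python3 - <<'E'
from h import *
for n in('wrist','side','scene'): snap(n,n+'4')
o=env.get_obs();print(o['tool_pos'],o['tool_rot'],o['force'],o['wrist_torque'],o['grip_width'],o['qpos'])
w,s,c=load('wrist4'),load('side4'),load('scene4')
X=[.5734,-.014,.15]
def crop(c,k):
    u,v=proj(c,X);u,v=int(u),int(v);h=60;x=min(max(u-h,0),640-2*h);y=min(max(v-h,0),480-2*h);print(k,x,y,'center flange',[proj(c,[o['tool_pos'][0],o['tool_pos'][1],o['tool_pos'][2]-.242+q]).round(1) for q in(.019,.053)])
    return cv2.resize(c['image'][y:y+2*h,x:x+2*h],(260,260),interpolation=cv2.INTER_CUBIC)
cv2.imwrite('pics/c6.png',np.hstack([cv2.resize(w['image'],(280,260)),crop(s,'side'),crop(c,'scene')]))
E
```

```text
[ 0.57349036 -0.01351053  0.40214385] [1.79993767e+02 1.41255715e-02 1.72710653e+02] [ 0.61644219 -0.75210308 -7.00392663] [ 0.12478233 -0.0297233  -0.03325493] 0.0390678809041949 [  8.67973221   9.64787349 -11.21416149  94.26149003   1.91889266
  76.26391151  79.87558216]
side 234 175 center flange [array([294.6, 226.9]), array([294.3, 216.8])]
scene 272 170 center flange [array([332.5, 218.5]), array([332.5, 204.3])]
```

View pics/c6.png

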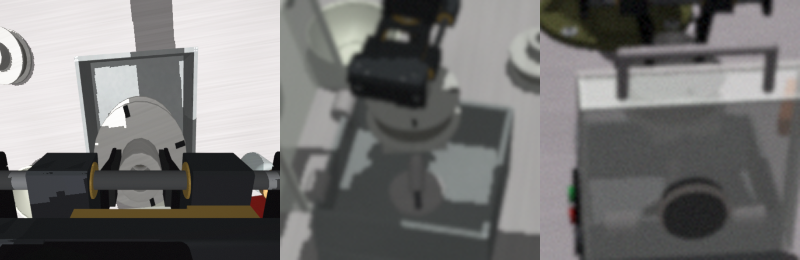

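The drum hangs upright from the gripper over the spindle, with two notches visible in the wrist view. I check its yaw and centre numerically.

```bash
python3 - <<'E'
from h import *
w=load('wrist4');g=cv2.cvtColor(w['image'],cv2.COLOR_BGR2GRAY);T=np.array([.5735,-.0135,.402]);z=T[2]-.242+.056
for k in range(4):
    a=np.radians(10.6+90*k);p=proj(w,[T[0]+.0442*np.cos(a),T[1]+.0442*np.sin(a),z])
    u,v=p.round().astype(int); pt=g[max(v-14,0):v+15,u-14:u+15]
    if pt.size<400: print(k,p);continue
    n,l,st,ce=cv2.connectedComponentsWithStats((pt<45).astype(np.uint8))
    for i in range(1,n):
        if st[i,4]>25: q=ce[i]+[u-14,v-14];X=at_z(w,*q,z)-T;print(k,p,q,st[i,4],'ang',np.degrees(np.arctan2(X[1],X[0]))-90*k,'r',np.hypot(*X[:2]))
# flange outline: bright/dark circle check
E
```

```text
0 [345.28577877 369.51276048] [347.94495413 372.9266055 ] 109 ang 11.46234638340911 r 0.046496148327949065
1 [409.4724241  264.50701925] [411.43005181 266.31088083] 193 ang 9.15226082830273 r 0.044856992060369624
2 [287.32004711 203.37474292] [289.18229167 205.46354167] 192 ang -350.0330382573329 r 0.04306818319101284
3 [230.32668412 317.75558689] [238.72222222 310.33333333] 126 ang -352.9509112330525 r 0.03904198005944658
```

The drum yaw is right to within about 0.5° and the offset is about 1 mm. I descend onto the spindle tip.

Call:
send_rows(
  xyz=[
    [0.0007,-0.0006,0.01],
    [0,0,0.012],
    [0,0,0.01],
    [0,0,0.006],
    [0,0,0.004],
    [0,0,0.004],
    [0,0,0.004],
    [0,0,0.004],
    [0,0,0.003],
    [0,0,0],
  ],
  rotation=[
    [0,0,0],
    [0,0,0],
    [0,0,0],
    [0,0,0],
    [0,0,0],
    [0,0,0],
    [0,0,0],
    [0,0,0],
    [0,0,0],
    [0,0,0],
  ],
  jaw=[0.2,0.2,0.2,0.2,0.2,0.2,0.2,0.2,0.2,0.2],
)

```text
time_s: 16.05
tool_pos: [0.5728, -0.015, 0.3445]
tool_rot: [-180.0, -0.0, 172.6]
force: [0.7, 0.5, -5.7]
grip_width: 0.039
grasp_force: 30.0
```

Call:
send_rows(
  xyz=[
    [0,0,0.005],
    [0,0,0.005],
    [0,0,0.005],
    [0,0,0.005],
    [0,0,0.005],
    [0,0,0.004],
    [0,0,0.003],
    [0,0,0],
  ],
  rotation=[
    [0,0,0],
    [0,0,0],
    [0,0,0],
    [0,0,0],
    [0,0,0],
    [0,0,0],
    [0,0,0],
    [0,0,0],
  ],
  jaw=[0.2,0.2,0.2,0.2,0.2,0.2,0.2,0.2],
)

```text
time_s: 16.85
tool_pos: [0.5728, -0.0148, 0.3123]
tool_rot: [180.0, -0.1, 172.6]
force: [-0.8, 0.9, -6.7]
grip_width: 0.0386
grasp_force: 30.0
```

Free so far. I go on past the pin-top level in 2 mm steps.

Call:
send_rows(
  xyz=[
    [0,0,0.002],
    [0,0,0.002],
    [0,0,0.002],
    [0,0,0.002],
    [0,0,0.002],
    [0,0,0],
  ],
  rotation=[
    [0,0,0],
    [0,0,0],
    [0,0,0],
    [0,0,0],
    [0,0,0],
    [0,0,0],
  ],
  jaw=[0.2,0.2,0.2,0.2,0.2,0.2],
)

```text
time_s: 17.45
tool_pos: [0.5729, -0.0148, 0.3026]
tool_rot: [180.0, -0.0, 172.6]
force: [0.3, 2.1, -7.5]
grip_width: 0.0386
grasp_force: 30.0
```

Call:
send_rows(
  xyz=[
    [0,0,0.002],
    [0,0,0.002],
    [0,0,0.002],
    [0,0,0.001],
    [0,0,0],
  ],
  rotation=[
    [0,0,0],
    [0,0,0],
    [0,0,0],
    [0,0,0],
    [0,0,0],
  ],
  jaw=[0.2,0.2,0.2,0.2,0.2],
)

```text
time_s: 17.95
tool_pos: [0.5729, -0.0148, 0.2957]
tool_rot: [180.0, -0.0, 172.6]
force: [-1.0, 2.4, -7.0]
grip_width: 0.0389
grasp_force: 30.0
```

Call:
send_rows(
  xyz=[
    [0,0,0.0005],
    [0,0,0.0005],
    [0,0,0.0005],
    [0,0,0],
  ],
  rotation=[
    [0,0,0],
    [0,0,0],
    [0,0,0],
    [0,0,0],
  ],
  jaw=[0.2,0.2,0.2,0.2],
)

```text
time_s: 18.35
tool_pos: [0.5729, -0.0148, 0.2951]
tool_rot: [180.0, 0.0, 172.6]
force: [-2.9, 3.3, 0.2]
grip_width: 0.0385
grasp_force: 30.0
```

The vertical force unloaded from −7 to 0 N at z = 0.295, the predicted home height. I release and retreat upward.

Call:
send_rows(
  xyz=[
    [0,0,0],
    [0,0,0],
    [0,0,0],
    [0,0,0],
    [0,0,-0.01],
    [0,0,-0.02],
    [0,0,-0.03],
    [0,0,-0.03],
    [0,0,-0.03],
    [0,0,-0.02],
    [0.03,0,-0.01],
    [0.03,0,0],
    [0,0,0],
  ],
  rotation=[
    [0,0,0],
    [0,0,0],
    [0,0,0],
    [0,0,0],
    [0,0,0],
    [0,0,0],
    [0,0,0],
    [0,0,0],
    [0,0,0],
    [0,0,0],
    [0,0,0],
    [0,0,0],
    [0,0,0],
  ],
  jaw=[0.5,0.6,0.7,0.75,0.75,0.75,0.75,0.75,0.75,0.75,0.75,0.75,0.75],
)

```text
time_s: 19.65
tool_pos: [0.5111, -0.0066, 0.4462]
tool_rot: [-180.0, 0.1, 172.7]
force: [-0.5, -0.5, -0.1]
grip_width: 0.0652
grasp_force: 0.0
```

```bash
python3 - <<'E'
from h import *
s=snap('side','s5');c=snap('scene','c5s');o=env.get_obs();print(o['tool_pos'],o['force'],o['time_s'])
im=s['image'];k=4
u,v=proj(s,[.573,-.0145,.143]);print(u,v,'if high',proj(s,[.573,-.0145,.154]))
x,y=int(u)-50,int(v)-50;print(x,y)
cr=cv2.resize(im[y:y+100,x:x+100],(400,400),interpolation=cv2.INTER_CUBIC)
def circ(r,z,col):
    P=[[.573+r*np.cos(t),-.0145+r*np.sin(t),z] for t in np.linspace(0,6.28,60)]
    for p in P: q=(proj(s,p)-[x,y])*k+1.5; cv2.circle(cr,tuple(q.round().astype(int).tolist()),1,col,-1)
circ(.02,.143,(0,0,255));circ(.02,.154,(255,0,0));circ(.05,.109,(0,0,255));circ(.05,.120,(255,0,0))
cv2.imwrite('pics/c7.png',np.hstack([cr,c['image'][100:500,180:540][:400] if False else cv2.resize(c['image'][100:400,150:450],(400,400))]))
E
```

```text
[ 0.5132957  -0.0073259   0.44555952] [0.27279364 0.21565632 0.12642432] 19.75
295.2227811989274 236.99109000790781 if high [295.11858466 233.88360809]
245 186
```

View pics/c7.png

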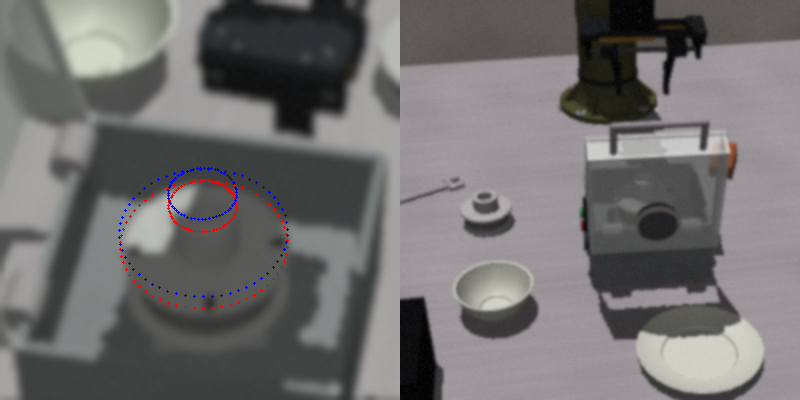

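The red outline (home height) matches the drum's flange and boss; the blue outline (11 mm too high) does not. The hood rests open and the gripper is clear, so I hand in.

```bash
python3 -c "
from cell import env
print(env.sign_off())"
```

```text
the job is handed in; nothing more can be done
None
```

The job is handed in: the hood rests open on its stop, and the tall drum is fully home over the cross pin and released. The arm touched none of the other things, and it took about 20 s of robot time.

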